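# Flip the sample tag of the newly filled cube stand

## Task

Each of the three stands has a flip-over tag that must show the solid square when a mortar cube sits in the stand and the open square when the seat is empty; one stand holds a cube but its tag still shows the open square. Turn that tag over its hinge with a closed fingertip, pressing and pushing it without forcing or pinching it, until it lies down flat toward the cube with the solid square up. Leave the other two tags, the cubes and the things standing between the stands as they are.

Things in the scene. Friction and masses are not known exactly. Their poses are not given: they have to be found in the camera images.
- stand_p: Tag stand, one of three alike: fixed grey plate 215 x 84 mm, 8 mm thick, x = -67 to +147 mm, with two brackets (68 mm high, 16 mm in x, at y = +-34.5 mm) carrying the tag's hinge. Origin: on the bench under the hinge axis; x from the hinge to the cube seat (away from the robot), y along the hinge, z up. Hinge axis at z = 60 mm. Seat centre at x = +118 mm.
- stand_q: Tag stand, one of three alike: fixed grey plate 215 x 84 mm, 8 mm thick, x = -67 to +147 mm, with two brackets (68 mm high, 16 mm in x, at y = +-34.5 mm) carrying the tag's hinge. Origin: on the bench under the hinge axis; x from the hinge to the cube seat (away from the robot), y along the hinge, z up. Hinge axis at z = 60 mm. Seat centre at x = +118 mm.
- stand_r: Tag stand, one of three alike: fixed grey plate 215 x 84 mm, 8 mm thick, x = -67 to +147 mm, with two brackets (68 mm high, 16 mm in x, at y = +-34.5 mm) carrying the tag's hinge. Origin: on the bench under the hinge axis; x from the hinge to the cube seat (away from the robot), y along the hinge, z up. Hinge axis at z = 60 mm. Seat centre at x = +118 mm.
- tag_p (a joint): Tag hinge on stand_p. 0: tag level, blade toward the robot (stand -x), tail toward the seat, OPEN square up. pi/2: blade up. 3.14: level, blade toward the seat, SOLID square up. Stops at both ends. Pressing the tail down at 0 raises the blade. Friction 0.04 N m beats the tag's weight: it stays where it is left; 1 to 3 N at a fingertip turns it.
- tag_q (a joint): Tag hinge on stand_q. 0: tag level, blade toward the robot (stand -x), tail toward the seat, OPEN square up. pi/2: blade up. 3.14: level, blade toward the seat, SOLID square up. Stops at both ends. Pressing the tail down at 0 raises the blade. Friction 0.04 N m beats the tag's weight: it stays where it is left; 1 to 3 N at a fingertip turns it.
- tag_r (a joint): Tag hinge on stand_r. 0: tag level, blade toward the robot (stand -x), tail toward the seat, OPEN square up. pi/2: blade up. 3.14: level, blade toward the seat, SOLID square up. Stops at both ends. Pressing the tail down at 0 raises the blade. Friction 0.04 N m beats the tag's weight: it stays where it is left; 1 to 3 N at a fingertip turns it.
- tagend_p (a point): Middle of the free end of the blade of the tag on stand_p; turns with it. The tag is a flat white plate 5 mm thick, 56 mm wide, centred on the hinge axis in thickness: a blade 60 mm long one way from the hinge, a ribbed tail 45 mm long the other way. One blade face has a black square outline (open), the other a solid black square.
- tagend_q (a point): Middle of the free end of the blade of the tag on stand_q; turns with it. The tag is a flat white plate 5 mm thick, 56 mm wide, centred on the hinge axis in thickness: a blade 60 mm long one way from the hinge, a ribbed tail 45 mm long the other way. One blade face has a black square outline (open), the other a solid black square.
- tagend_r (a point): Middle of the free end of the blade of the tag on stand_r; turns with it. The tag is a flat white plate 5 mm thick, 56 mm wide, centred on the hinge axis in thickness: a blade 60 mm long one way from the hinge, a ribbed tail 45 mm long the other way. One blade face has a black square outline (open), the other a solid black square.
- seat_p (a point): Centre of the floor of the cube seat of stand_p (33 mm square, 5 mm rim, floor 8 mm above the bench); empty, or with a cube standing in it.
- seat_q (a point): Centre of the floor of the cube seat of stand_q (33 mm square, 5 mm rim, floor 8 mm above the bench); empty, or with a cube standing in it.
- seat_r (a point): Centre of the floor of the cube seat of stand_r (33 mm square, 5 mm rim, floor 8 mm above the bench); empty, or with a cube standing in it.
- cube_1_mid (a point): Centre of a loose grey mortar cube, 28 mm, about 0.046 kg, standing in the seat of one of the stands, its centre 22 mm above the bench. Only to be left alone.
- cube_2_mid (a point): Centre of a loose grey mortar cube, 28 mm, about 0.046 kg, standing in the seat of one of the stands, its centre 22 mm above the bench. Only to be left alone.
- vial_mid (a point): Centre of a loose capped glass vial, 25 mm across, 53 mm high, standing on the bench between two stands; bystander.
- bung_mid (a point): Centre of a loose rubber bung, 31 mm across, 26 mm high, standing on the bench between two stands; bystander.

How it is judged:
By the outcome, as a careful person would: the job done as asked, in the order asked, and still so for the second after the job is handed in, with the robot touching nothing.
It also fails if it takes over 42 s, if anything falls off the work surface, if the arm or the gripper's body presses on something with over 40 N, if the wrist force passes 120 N, or if a joint passes its speed limit or range.

## Robot

A 6-joint arm with a two-finger parallel gripper is mounted at the origin on a cart in front of the work surface, level with it; the furniture and walls round the work are solid. World frame = base frame: x ahead of the robot, y to its left, z up, the work surface at z = 0. Lengths are in mm, angles in rad, forces in N, time in s.
With the tool pointing down it reaches from about 350 to 975 mm from the base axis. Payload 7.1 kg.
Tool frame: the origin (TCP) lies at the very end of the fingers, on their centre line; the grasp point (between the pads) lies 19 mm behind it (ctrl.grip_point_offset is the distance from the TCP to the grasp point, in mm); x points along the fingers, y is the direction in which the jaws open and shut, and the axes are right-handed (so a half turn about x gives the same grasp; the last joint's range is limited). The gripper opens to 88 mm and grips with 3 to 60 N. Pads are 20 mm wide; open, the fingers measure 115 mm over their backs; the gripper's body (75 mm by 178 mm) begins 61 mm behind the grasp point.
Start: joints at [-1.272, 0.423, 1.63, -0, 1.089, -0.019], TCP at [195.316, -593.68, 222.675] pointing down, gripper open.
Joint ranges: [-3, 3], [-0.9, 2.11], [0.09, 2.58], [-1.31, 4.45], [0.11, 2.69], [-2.54, 2.54]. Speed limits (rad/s): [2.39, 2.39, 3.01, 3.14, 3.14, 3.14].

## Interface

Orientations are given as a rotation vector (axis times angle).
In Python, from workcell import ctrl, vision, workorder gives the robot as it stands.
- The arm moves only by the shell command python3 -m crank 'ROWS'. ROWS is JSON, a list of rows, each a list of 3 entries, a list of its own where there are three numbers: the shift along the tool's x, y, z in m, then the turn, a rotation vector about the tool's x, y, z in rad, then the finger opening in m, from 0 to 0.0878. In form: [[[dx, dy, dz], [wx, wy, wz], jaw], ...]. A call has exactly 8 rows; each row shifts and turns the commanded pose from where the row before left it, along the tool's axes as they then stand; what a row does not reach is not made up. A row lasts 1/12 s, in which the tool goes at most 41.7 mm and 7.16 degrees, less where a joint would pass 70% of its speed; a pose out of reach is approached as far as the arm can. A call with a gripper value outside its range is refused whole. The fingers move at their own pace and stop on an object; the grip force is fixed at half the most. Time passes only in rows, so rows that do not move let the fingers close, or fill a call up. It gives the time, the measured TCP pose, the force and the opening at its end, in the units of the state.
- ctrl.get_obs(): the state, without advancing time (a new reading comes with each control period).
- vision.get_image(name): name is "scene" or "top" or "wrist"; returns a dict with "img" (400x640x3 uint8, blue, green, red), "mtx" (3x3 intrinsics, pixels), "rvec" (rotation vector, rad) and "tvec" (3), from world to camera coordinates, as OpenCV has them; the wrist camera has in their place "hand_eye" (4x4, takes a point from camera to tool coordinates, whose origin is the TCP and whose axes are the tool frame's). Camera axes: x right, y down, z forward; pixel columns grow to the right and rows downward; lengths in mm; the calibration is good to about 2 mm. A picture is of the moment at which its call begins: read the wrist's pose just before it. There is no depth.
- workorder.close_job(): hands the job in, once; it reports no verdict.
The state is a dict: "t": time; "qpos": joint angles; "qvel": joint speeds; "joint_torque": joint torques, N m; "ee_pos": TCP position; "orientation": TCP orientation; "ft_force": force on the tool from outside, world axes, zero at the start; "moment": the same for the moment, N m; "width": finger opening in mm.
Only numpy, scipy, OpenCV 4.12 (cv2) and the standard library are available. Lean on these libraries where they do the work, as an engineer would, in place of code of your own. Each camera call takes 0.05 s, during which the arm holds its last target.

## Working session

There is one attempt and no reset: what is moved stays moved. The work goes in short steps, Python scripts to look and compute and a shell command to move; the robot and the scene stay as the last step left them, time stands still between calls to the robot, and variables do not carry over. Pictures are saved under pics/ and viewed, and the job is handed in when it is done.

```bash
mkdir -p pics; ls
python3 - <<'E'
from workcell import ctrl, vision
import cv2, json
o=ctrl.get_obs(); print(o)
for n in ("scene","top"):
    d=vision.get_image(n); cv2.imwrite(f"pics/{n}0.png",d["img"]); print(n,d["mtx"],d["rvec"],d["tvec"])
E
```

```text
pics
{'t': 0.0, 'qpos': array([-1.27200835e+00,  4.23839209e-01,  1.63070714e+00, -1.87072170e-05,
        1.08860749e+00, -1.90073605e-02]), 'qvel': array([ 0.00127775,  0.00174084,  0.00165334, -0.001728  ,  0.00065971,
       -0.00114338]), 'joint_torque': array([-2.53307859e-03, -5.44640386e+01, -2.73663425e+01,  6.43056119e-02,
        2.28673877e-02, -9.87567591e-05]), 'ee_pos': array([ 195.14237603, -593.15217847,  221.8959905 ]), 'orientation': array([ 2.0501589 ,  0.33018594, -2.050645  ]), 'ft_force': array([-0.20587559, -0.30415893, -0.11183462]), 'moment': array([ 0.02089792,  0.00266375, -0.03896673]), 'width': 87.55698043929335}
scene [[379.83923183   0.         319.14474881]
 [  0.         379.83923183 201.86577969]
 [  0.           0.           1.        ]] [ 0.77056932 -2.39827232  1.30270442] [456.22087396 226.55319929 602.20969338]
top [[467.65976547   0.         317.38565973]
 [  0.         467.65976547 195.84174005]
 [  0.           0.           1.        ]] [ 2.11508382 -2.15771931  0.1276403 ] [ 12.05490119 591.46056006 968.55888742]
```

View pics/top0.png

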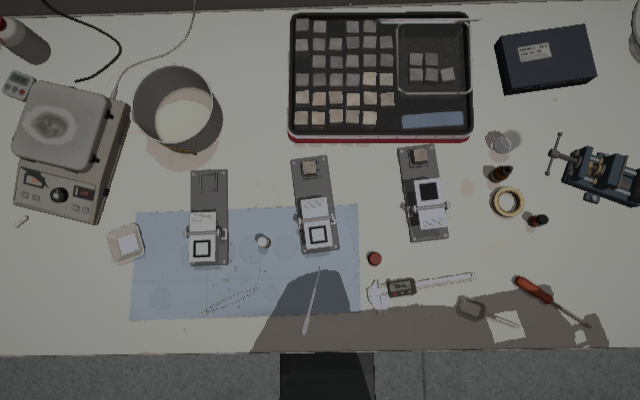

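View pics/scene0.png

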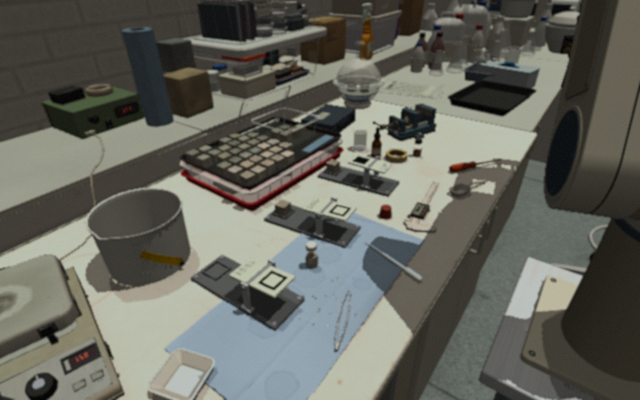

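The middle stand has a cube at about (310,168), but its tag shows the open square at (318,235). The left stand is empty and open, and the right one has a cube and shows solid, so both are already correct. The vial is at (263,241) and the bung at (374,258). Next I'll zoom in and measure the middle stand.

Run:
```python
import cv2
i=cv2.imread("pics/top0.png")[145:265,260:400]
cv2.imwrite("pics/z.png",cv2.resize(i,None,fx=5,fy=5,interpolation=cv2.INTER_CUBIC))
```

```text
(no output)
```

View pics/z.png

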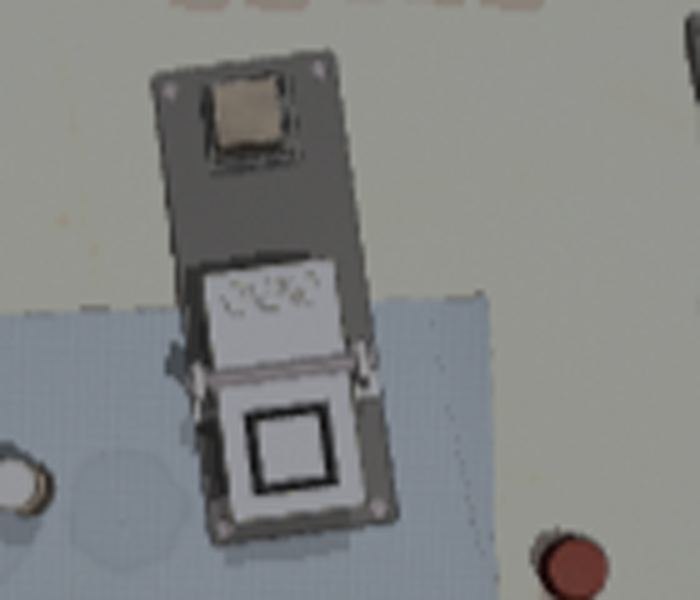

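```bash
cat > h.py <<'E'
import numpy as np, cv2
from workcell import ctrl, vision
from scipy.optimize import least_squares
from scipy.spatial.transform import Rotation as R
D={'mtx':None}
def cam(n="top"):
    return vision.get_image(n)
def T(p): # stand->world
    x,y,th=p
    return lambda s:(np.array(s)@np.array([[np.cos(th),np.sin(th),0],[-np.sin(th),np.cos(th),0],[0,0,1]])+[x,y,0])
E
python3 - <<'E'
from h import *
d=cam()
z=np.array([[150,75],[333,50],[398,522],[213,545],[203,273],[333,258],[365,508],[232,524]])/5-.4+[260,145]
s=np.array([[147,42,8],[147,-42,8],[-67,-42,8],[-67,42,8],[45,28,62.5],[45,-28,62.5],[-60,-28,62.5],[-60,28,62.5]],float)
pr=lambda w:cv2.projectPoints(w,d["rvec"],d["tvec"],d["mtx"],None)[0][:,0]
f=lambda p:(pr(T((p[0]*1000,p[1]*1000,p[2]))(s))-z).ravel()
r=least_squares(f,[.5,0,0]); p=r.x*[1000,1000,1]; print(p, r.fun.reshape(-1,2).round(2))
# bystanders at mid height
Rm,_=cv2.Rodrigues(d["rvec"]); C=-Rm.T@d["tvec"]
for n,u,h in (("vial",(263,241),50),("bung",(374,258),26)):
    v=Rm.T@np.linalg.inv(d["mtx"])@[u[0],u[1],1]; print(n,C+v*(h-C[2])/v[2])
print("C",C)
for sp in ([38,0,66],[0,0,60],[-60,0,60],[118,0,22]): print(sp,T(p)(sp))
E
```

```text
[5.39570173e+02 4.03462593e+00 1.12230515e-01] [[ 0.08 -0.07]
 [ 0.26  0.01]
 [ 0.19 -0.1 ]
 [-0.69  0.33]
 [-0.26  0.54]
 [-0.04  0.04]
 [ 0.24 -0.54]
 [ 0.22 -0.2 ]]
vial [496.20631962 117.25023476  50.        ]
bung [ 456.33743255 -118.63316044   26.        ]
C [ 447.6096273   -21.90181236 1042.70953065]
[38, 0, 66] [577.33110618   8.29043819  66.        ]
[0, 0, 60] [539.57017316   4.03462593  60.        ]
[-60, 0, 60] [479.94764735  -2.68507764  60.        ]
[118, 0, 22] [656.82780726  17.25004295  22.        ]
```

```bash
cat >> h.py <<'E'
P=(539.57,4.03,0.1122)
def plan(s, tilt=0, verbose=True):
    """tool-frame shift (m) and turn to get from the present pose to stand point s, tool down, tool y along stand y"""
    o=ctrl.get_obs(); A=R.from_rotvec(o["orientation"]).as_matrix()
    w=T(P)(s); c,sn=np.cos(P[2]),np.sin(P[2])
    sx=np.array([c,sn,0]); sy=np.array([-sn,c,0])
    best=None
    for k in (1,-1):
        X=np.array([0,0,-1.]); Y=k*sy; B=np.stack([X,Y,np.cross(X,Y)],1)
        rv=R.from_matrix(A.T@B).as_rotvec()
        if best is None or np.linalg.norm(rv)<np.linalg.norm(best[0]): best=(rv,k)
    sp=T((0,0,-P[2]))(o["ee_pos"]-[P[0],P[1],0])
    print("t",round(o["t"],2),"stand pos",sp.round(1),"F",o["ft_force"].round(1),"w",round(o["width"],1))
    print("shift m (tool)",(A.T@(w-o["ee_pos"])/1000).round(4),"turn",best[0].round(4),"k",best[1])
    print("toolaxes cols\n",A.round(3))
E
python3 -c "
from h import *
plan([36,0,180])"
```

```text
t 0.15 stand pos [-409.1 -555.   222.1] F [ 0.6 -0.5  0.2] w 87.5
shift m (tool) [ 0.0426 -0.4524 -0.549 ] turn [2.056e-01 1.000e-04 1.200e-03] k -1
toolaxes cols
 [[-0.     0.312 -0.95 ]
 [ 0.001 -0.95  -0.312]
 [-1.    -0.001 -0.   ]]
```

```bash
python3 -m crank '[[[0,0,0],[0.1028,0,0],0],[[0,0,0],[0.1028,0,0],0],[[0,-0.03,-0.024],[0,0,0],0],[[0,-0.03,-0.024],[0,0,0],0],[[0,-0.03,-0.024],[0,0,0],0],[[0,-0.03,-0.024],[0,0,0],0],[[0,-0.03,-0.024],[0,0,0],0],[[0,-0.03,-0.024],[0,0,0],0]]'
python3 -c "
from h import *
plan([36,0,180])"
```

```text
t: 0.82
ee_pos: [318.7, -397.0, 222.5]
orientation: [2.164, 0.121, -2.164]
ft_force: [-0.5, 0.8, 0.0]
width: 38.0
t 0.82 stand pos [-264.4 -373.7  222.5] F [-0.5  0.8  0. ] w 38.0
shift m (tool) [ 0.0426 -0.3739 -0.3002] turn [-0.0005  0.0001  0.0003] k -1
toolaxes cols
 [[-0.     0.112 -0.994]
 [ 0.    -0.994 -0.112]
 [-1.    -0.     0.   ]]
```

```bash
python3 -m crank '[[[0,-0.03,-0.024],[0,0,0],0],[[0,-0.03,-0.024],[0,0,0],0],[[0,-0.03,-0.024],[0,0,0],0],[[0,-0.03,-0.024],[0,0,0],0],[[0,-0.03,-0.024],[0,0,0],0],[[0,-0.03,-0.024],[0,0,0],0],[[0,-0.03,-0.024],[0,0,0],0],[[0,-0.03,-0.024],[0,0,0],0]]'
python3 -c "
from h import *
plan([36,0,180])"
```

```text
t: 1.48
ee_pos: [482.7, -136.8, 222.7]
orientation: [2.164, 0.122, -2.164]
ft_force: [-0.1, 0.0, -0.7]
width: 0.4
t 1.48 stand pos [ -72.3 -133.6  222.7] F [-0.1  0.  -0.7] w 0.4
shift m (tool) [ 0.0427 -0.1336 -0.1083] turn [0. 0. 0.] k -1
toolaxes cols
 [[-0.     0.112 -0.994]
 [ 0.    -0.994 -0.112]
 [-1.    -0.     0.   ]]
```

```bash
python3 -m crank '[[[0,-0.027,-0.022],[0,0,0],0],[[0,-0.027,-0.022],[0,0,0],0],[[0,-0.027,-0.022],[0,0,0],0],[[0,-0.027,-0.022],[0,0,0],0],[[0,-0.0256,-0.0203],[0,0,0],0],[[0.025,0,0],[0,0,0],0],[[0.025,0,0],[0,0,0],0],[[0.025,0,0],[0,0,0],0]]'
python3 - <<'E'
from h import *
plan([36,0,65])
for n in("top","wrist"):
    cv2.imwrite(f"pics/{n}1.png",cam(n)["img"])
E
```

```text
t: 2.15
ee_pos: [575.2, 7.1, 146.9]
orientation: [2.164, 0.123, -2.162]
ft_force: [0.6, 0.0, -0.1]
width: 0.3
t 2.15 stand pos [ 35.7  -1.  146.9] F [ 0.6  0.  -0.1] w 0.3
shift m (tool) [ 0.0819 -0.001  -0.0002] turn [ 0.0016 -0.0009 -0.0001] k -1
toolaxes cols
 [[ 0.001  0.114 -0.994]
 [-0.    -0.994 -0.114]
 [-1.     0.    -0.001]]
```

View pics/wrist1.png

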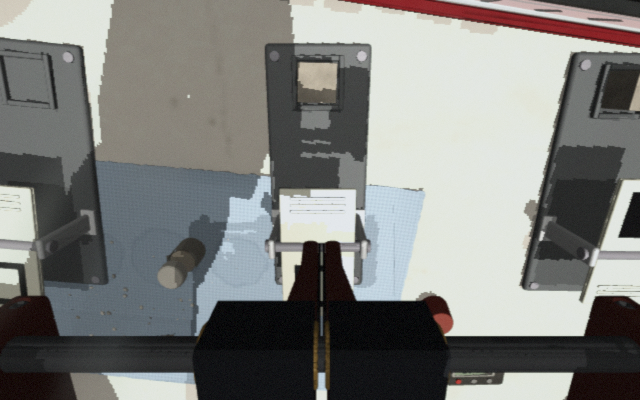

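View pics/top1.png

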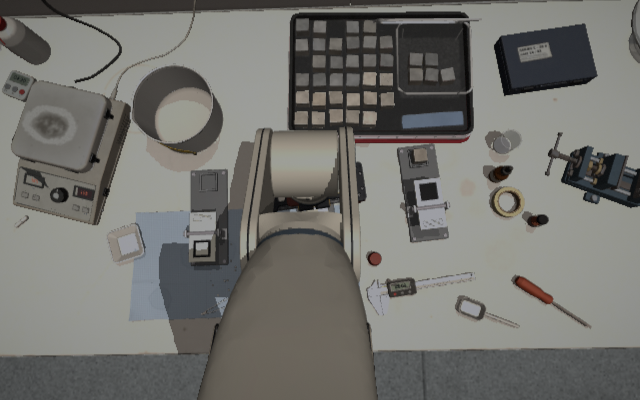

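The wrist view shows the closed tip at about (322,243), centred across the tag with the tail ahead of it (rows 190-240). I'll descend onto the tail.

```bash
python3 -m crank '[[[0.025,0,0],[0,0,0],0],[[0.025,0,0],[0,0,0],0],[[0.02,0,0],[0,0,0],0],[[0.004,0,0],[0,0,0],0],[[0.004,0,0],[0,0,0],0],[[0.004,0,0],[0,0,0],0],[[0.004,0,0],[0,0,0],0],[[0.004,0,0],[0,0,0],0]]'
python3 -c "
from h import *
plan([36,0,35])"
```

```text
t: 2.92
ee_pos: [576.1, 6.1, 58.8]
orientation: [2.167, 0.121, -2.161]
ft_force: [-0.2, -0.4, 1.5]
width: 0.6
t 2.92 stand pos [36.5 -2.  58.8] F [-0.2 -0.4  1.5] w 0.6
shift m (tool) [ 0.0238 -0.002   0.0006] turn [-0.0001 -0.0027 -0.0003] k -1
toolaxes cols
 [[ 0.003  0.112 -0.994]
 [-0.    -0.994 -0.112]
 [-1.     0.    -0.003]]
```

```bash
python3 -m crank '[[[0.0035,0,0],[0,0,0],0],[[0.0035,0,0],[0,0,0],0],[[0.0035,0,0],[0,0,0],0],[[0.0035,0,0],[0,0,0],0],[[0.0035,0,0],[0,0,0],0],[[0.0035,0,0],[0,0,0],0],[[0.0035,0,0],[0,0,0],0],[[0.0035,0,0],[0,0,0],0]]'
python3 - <<'E'
from h import *
plan([36,0,35])
cv2.imwrite(f"pics/w2.png",cam("wrist")["img"])
cv2.imwrite(f"pics/s2.png",cam("scene")["img"])
E
```

```text
t: 3.58
ee_pos: [574.9, 6.2, 29.3]
orientation: [2.164, 0.122, -2.164]
ft_force: [-0.5, 1.2, 1.4]
width: 0.3
t 3.58 stand pos [35.3 -1.8 29.3] F [-0.5  1.2  1.4] w 0.3
shift m (tool) [-0.0057 -0.0018 -0.0007] turn [-0. -0.  0.] k -1
toolaxes cols
 [[-0.     0.112 -0.994]
 [ 0.    -0.994 -0.112]
 [-1.    -0.    -0.   ]]
```

View pics/s2.png

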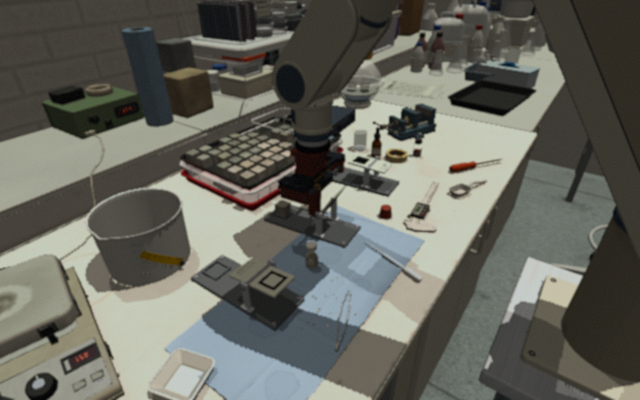

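View pics/w2.png

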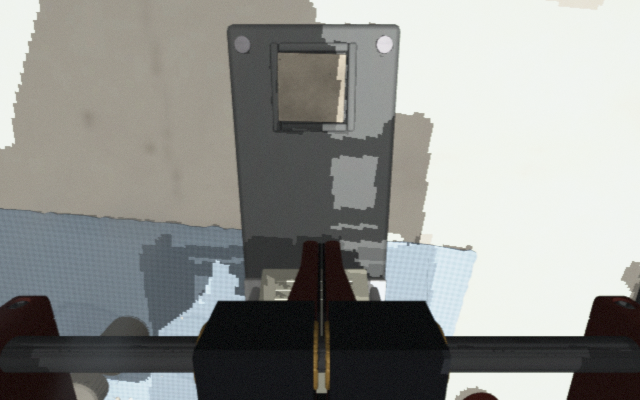

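The wrist picture shows the tail tilted down under the tip at (320,270), with the blade raised on the robot side. The cube hasn't moved. I'll lift and go over to the robot side of the blade.

```bash
python3 -m crank '[[[-0.03,0,0],[0,0,0],0],[[-0.03,0,0],[0,0,0],0],[[-0.03,0,0],[0,0,0],0],[[-0.03,0,0],[0,0,0],0],[[0,-0.002,0.03],[0,0,0],0],[[0,0,0.03],[0,0,0],0],[[0,0,0.03],[0,0,0],0],[[0,0,0.03],[0,0,0],0]]'
python3 - <<'E'
from h import *
plan([-85,0,80])
cv2.imwrite(f"pics/w3.png",cam("wrist")["img"])
E
```

```text
t: 4.35
ee_pos: [453.7, -5.3, 149.7]
orientation: [2.163, 0.122, -2.164]
ft_force: [0.2, 0.0, -0.4]
width: 0.4
t 4.35 stand pos [-86.4   0.3 149.7] F [ 0.2  0.  -0.4] w 0.4
shift m (tool) [ 0.0697  0.0003 -0.0014] turn [0.0002 0.0002 0.    ] k -1
toolaxes cols
 [[-0.     0.112 -0.994]
 [-0.    -0.994 -0.112]
 [-1.    -0.     0.   ]]
```

View pics/w3.png

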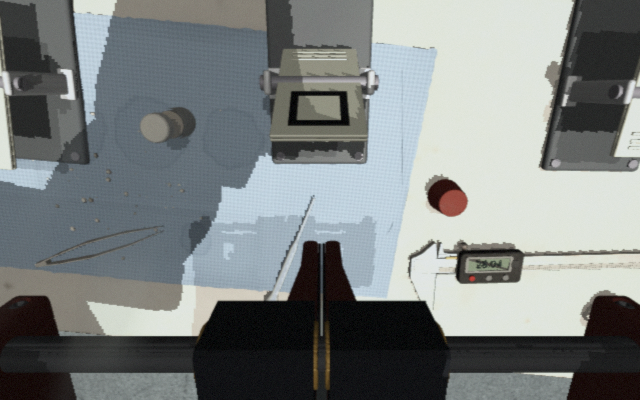

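The wrist view shows the blade end at about (320,138), roughly 50° up, still with the open square facing the camera. The approach path is clear.

```bash
python3 -m crank '[[[0.023,0,0],[0,0,0],0],[[0.023,0,0],[0,0,0],0],[[0.02,0,0],[0,0,0],0],[[0,0,0],[0,0,0],0],[[0,0,-0.008],[0,0,0],0],[[0,0,-0.007],[0,0,0],0],[[0,0,-0.006],[0,0,0],0],[[0,0,-0.006],[0,0,0],0]]'
python3 - <<'E'
from h import *
plan([-20,0,82])
cv2.imwrite(f"pics/w4.png",cam("wrist")["img"])
E
```

```text
t: 5.07
ee_pos: [484.2, -2.2, 84.8]
orientation: [2.166, 0.121, -2.161]
ft_force: [0.8, -0.5, 0.1]
width: 0.6
t 5.07 stand pos [-55.7   0.1  84.8] F [ 0.8 -0.5  0.1] w 0.6
shift m (tool) [ 0.0029  0.0001 -0.0357] turn [ 0.0001 -0.0025 -0.0003] k -1
toolaxes cols
 [[ 0.003  0.112 -0.994]
 [-0.    -0.994 -0.112]
 [-1.     0.    -0.003]]
```

View pics/w4.png

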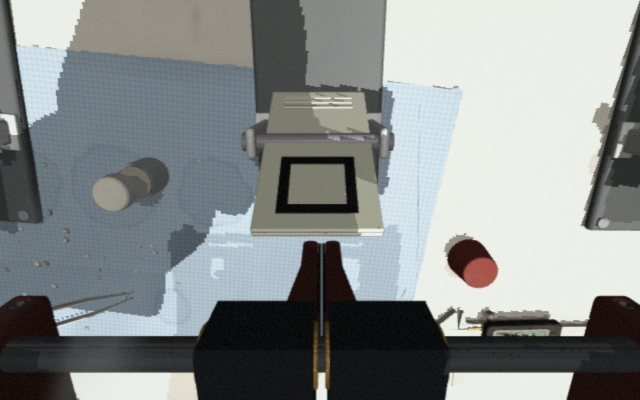

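The blade end is at row 233, just ahead of the tip at (322,243). I'll push slowly.

```bash
python3 -m crank '[[[0,0,-0.005],[0,0,0],0],[[0,0,-0.005],[0,0,0],0],[[0,0,-0.005],[0,0,0],0],[[0,0,-0.005],[0,0,0],0],[[0,0,-0.005],[0,0,0],0],[[0,0,-0.005],[0,0,0],0],[[0,0,-0.005],[0,0,0],0],[[0,0,-0.005],[0,0,0],0]]'
python3 - <<'E'
from h import *
plan([-20,0,82])
cv2.imwrite(f"pics/w5.png",cam("wrist")["img"])
E
```

```text
t: 5.78
ee_pos: [522.4, 2.3, 83.6]
orientation: [2.164, 0.122, -2.164]
ft_force: [-0.2, 0.0, -0.4]
width: 0.7
t 5.78 stand pos [-17.2   0.2  83.6] F [-0.2  0.  -0.4] w 0.7
shift m (tool) [0.0016 0.0002 0.0028] turn [-0.      0.0001  0.    ] k -1
toolaxes cols
 [[-0.     0.112 -0.994]
 [ 0.    -0.994 -0.112]
 [-1.    -0.     0.   ]]
```

View pics/w5.png

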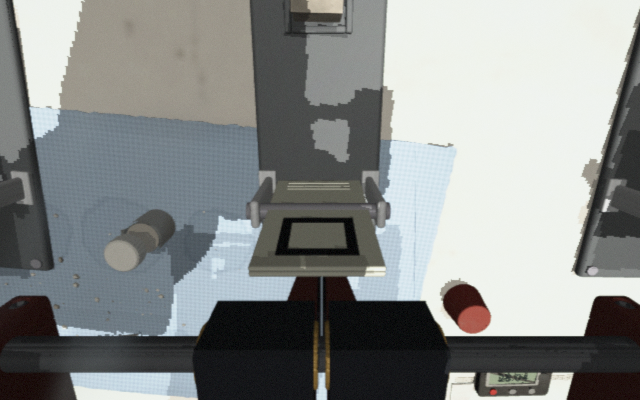

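The blade is rising, with its end now at row 270. I'll keep pushing.

```bash
python3 -m crank '[[[0,0,-0.005],[0,0,0],0],[[0,0,-0.005],[0,0,0],0],[[0,0,-0.005],[0,0,0],0],[[0,0,-0.005],[0,0,0],0],[[0,0,-0.005],[0,0,0],0],[[0,0,-0.005],[0,0,0],0],[[0,0,-0.005],[0,0,0],0],[[0,0,-0.005],[0,0,0],0]]'
python3 - <<'E'
from h import *
plan([25,0,82])
cv2.imwrite(f"pics/w6.png",cam("wrist")["img"])
E
```

```text
t: 6.5
ee_pos: [562.5, 6.8, 83.8]
orientation: [2.164, 0.122, -2.163]
ft_force: [-1.1, -0.1, -0.1]
width: 0.2
t 6.5 stand pos [23.1  0.2 83.8] F [-1.1 -0.1 -0.1] w 0.2
shift m (tool) [ 0.0018  0.0002 -0.0019] turn [ 0.     -0.0006 -0.0001] k -1
toolaxes cols
 [[ 0.001  0.112 -0.994]
 [ 0.    -0.994 -0.112]
 [-1.     0.    -0.001]]
```

View pics/w6.png

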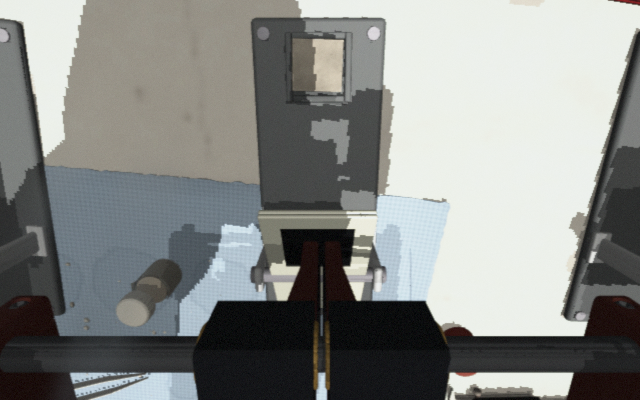

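The blade is past vertical and the solid square is visible at (318,245). I'll arc forward and down.

```bash
python3 -m crank '[[[0.001,0,-0.005],[0,0,0],0],[[0.001,0,-0.005],[0,0,0],0],[[0.001,0,-0.005],[0,0,0],0],[[0.002,0,-0.005],[0,0,0],0],[[0.003,0,0],[0,0,0],0],[[0.003,0,0],[0,0,0],0],[[0.003,0,0],[0,0,0],0],[[0.003,0,0],[0,0,0],0]]'
python3 -c "
from h import *
plan([43,0,62.5])"
```

```text
t: 7.22
ee_pos: [581.5, 8.9, 66.3]
orientation: [2.164, 0.122, -2.164]
ft_force: [1.4, -0.1, 1.3]
width: 0.4
t 7.22 stand pos [42.2  0.2 66.3] F [ 1.4 -0.1  1.3] w 0.4
shift m (tool) [ 0.0038  0.0002 -0.0008] turn [ 0.     -0.0001 -0.    ] k -1
toolaxes cols
 [[ 0.     0.112 -0.994]
 [ 0.    -0.994 -0.112]
 [-1.     0.    -0.   ]]
```

```bash
python3 -m crank '[[[0.0005,0,0],[0,0,0],0],[[0.0005,0,0],[0,0,0],0],[[0.0005,0,0],[0,0,0],0],[[0.0005,0,0],[0,0,0],0],[[0.0005,0,0],[0,0,0],0],[[0.0005,0,0],[0,0,0],0],[[0.0005,0,0],[0,0,0],0],[[0,0,0],[0,0,0],0]]'
python3 -c "
from h import *
plan([43,0,62.5])"
```

```text
t: 7.88
ee_pos: [581.5, 8.9, 63.1]
orientation: [2.164, 0.122, -2.164]
ft_force: [-0.1, -0.8, 0.1]
width: 0.5
t 7.88 stand pos [42.2  0.2 63.1] F [-0.1 -0.8  0.1] w 0.5
shift m (tool) [ 0.0006  0.0002 -0.0008] turn [-0.      0.0001  0.    ] k -1
toolaxes cols
 [[-0.     0.112 -0.994]
 [ 0.    -0.994 -0.112]
 [-1.    -0.     0.   ]]
```

```bash
python3 -m crank '[[[0.0004,0,0],[0,0,0],0],[[0,0,0],[0,0,0],0],[[0.0003,0,0],[0,0,0],0],[[0,0,0],[0,0,0],0],[[0.0003,0,0],[0,0,0],0],[[0,0,0],[0,0,0],0],[[0,0,0],[0,0,0],0],[[0,0,0],[0,0,0],0]]'
```

```text
t: 8.55
ee_pos: [581.6, 8.9, 62.6]
orientation: [2.164, 0.122, -2.163]
ft_force: [-2.1, -0.1, 6.5]
width: 0.8
```

The stop is reached: 6.5 N at z=62.6 against the expected 62.5. I'll lift off and look.

```bash
python3 -m crank '[[[-0.01,0,0],[0,0,0],0],[[-0.025,0,0],[0,0,0],0],[[-0.03,0,0],[0,0,0],0],[[-0.03,0,0],[0,0,0],0],[[-0.02,0,0],[0,0,0],0],[[0,0,0.04],[0,0,0],0],[[0,0,0.04],[0,0,0],0],[[0,0,0.04],[0,0,0],0]]'
python3 -m crank '[[[-0.01,0.04,0],[0,0,0],0],[[-0.01,0.04,0],[0,0,0],0],[[0,0.04,0],[0,0,0],0],[[0,0.04,0],[0,0,0],0],[[0,0.04,0],[0,0,0],0],[[0,0.04,0],[0,0,0],0],[[0,0.04,0],[0,0,0],0],[[0,0,0],[0,0,0],0]]'
python3 - <<'E'
from h import *
d=cam("top");i=d["img"]; cv2.imwrite("pics/t7.png",i)
cv2.imwrite("pics/t7z.png",cv2.resize(i[145:265,260:400],None,fx=5,fy=5,interpolation=cv2.INTER_CUBIC))
cv2.imwrite("pics/s7.png",cam("scene")["img"])
E
```

```text
t: 9.22
ee_pos: [461.4, -4.5, 177.8]
orientation: [2.165, 0.122, -2.162]
ft_force: [0.1, -0.8, -0.7]
width: 0.2
t: 9.88
ee_pos: [494.9, -289.2, 198.1]
orientation: [2.167, 0.113, -2.161]
ft_force: [0.5, 0.1, -0.3]
width: 0.9
```

View pics/t7.png

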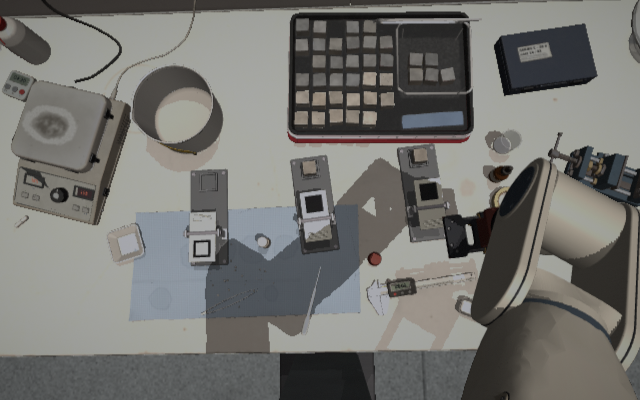

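View pics/t7z.png

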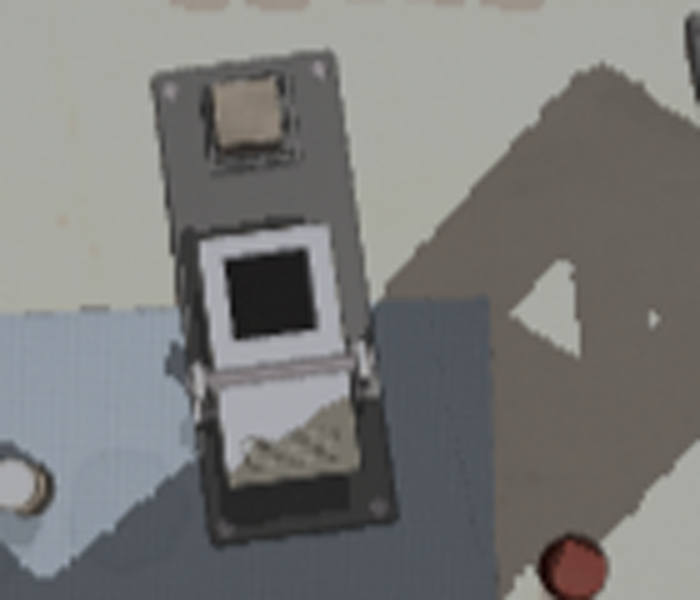

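View pics/s7.png

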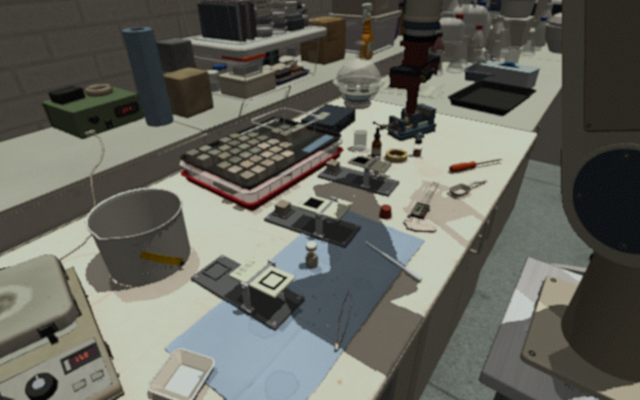

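Run:
```python
from h import *
d=cam("top")
s=np.array([[60,28,62.5],[60,-28,62.5],[-45,-28,62.5],[-45,28,62.5]],float)
z=(cv2.projectPoints(T(P)(s),d["rvec"],d["tvec"],d["mtx"],None)[0][:,0]-[260,145]+.4)*5
print(z.round(1)); o=ctrl.get_obs(); print(abs(o["qvel"]).max())
from workcell import workorder
i=d["img"][145:265,260:400]; 
if abs(z[0]-[198,240]).max()<8 and abs(z[1]-[328,225]).max()<8: print(workorder.close_job())
```

```text
[[197.3 241. ]
 [328.1 223.5]
 [361.4 469.5]
 [228.6 487.2]]
0.031646394670165
the job is handed in; nothing more can be done
None
```

The tag on the middle stand, the one that held a cube but showed the open square, now lies flat toward its cube with the solid square up. I handed the job in at about 10 s of the 42 s allowed.

With the fingers closed, I pressed the tail down, then pushed the raised blade over from the robot side. I then pressed it down lightly onto its stop, and the contact readings were about 1–3 N until the stop read 6.5 N at z = 62.6 mm.

- **Flatness:** the corners of the blade's free end matched the position expected for a level tag to within about 2 pixels in the 5x enlarged top picture, or about 1 mm.
- **Everything else:** the pictures show the other two tags, both cubes, the vial and the bung where they were.
- **Robot:** the gripper was clear of everything, about 300 mm away. The arm's fastest joint still read 0.03 rad/s when I handed in.

No check failed or disagreed.

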